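Stack kiln furniture for a test firing

ROBOT

A 6-joint arm with a two-finger parallel gripper is mounted at the origin on the work surface. World frame = base frame: x ahead of the robot, y to its left, z up, the work surface at z = 0. Lengths are in m, angles in degrees, forces in N, time in s.
With the tool pointing down it reaches from about 0.25 to 0.725 m from the base axis. Payload 9.7 kg.
Tool frame: the origin (TCP) lies midway between the tips of the shut fingers; the grasp point (between the pads) lies 19 mm behind it; z points along the fingers, y is the line along which they close (so a half turn about z gives the same grasp; the last joint's range is limited). The gripper opens to 85 mm and grips with 20 to 120 N. Pads are 22 mm wide; open, the fingers measure 114 mm over their backs; the gripper's body (76 mm by 85 mm) begins 54 mm behind the grasp point. The pads swing forward as they close: fully open they stand 13 mm farther back than shut.
Start: joints at [-74.026, 4.979, 10.078, 95.1, 0, 90], TCP at [0.151, -0.529, 0.231] pointing down, gripper open.
Joint ranges: [-179.16, 179.16], [-48.56, 103.87], [-65.8, 70.77], [-126.05, 130.52], [-82.76, 87.17], [-180, 180]. Speed limits (degrees/s): [127.2, 127.2, 147.25, 180, 180, 180].

INTERFACE

Orientations are given as [roll, pitch, yaw] about the fixed x, y, z axes, in that order (R = Rz(yaw) Ry(pitch) Rx(roll)).
In Python, from workcell import * gives the robot as it stands.
- The arm moves only by the tool servo_tool, never from a script. Its argument "moves" is a list of rows, each a list of 4 numbers: the shift along the world's x, y, z in cm, then the turn about the world's z in rad. A call has 1 to 20 rows; each row is the pose to reach, as a shift and turn from the pose commanded when the call began; what a row does not reach only later rows make up. A row lasts 1/12 s, in which the tool goes at most 41.7 mm and 7.16 degrees, less where a joint would pass 70% of its speed; a pose out of reach is approached as far as the arm can. A call with a gripper value outside its range is refused whole. "claw" is the closure, from 0 (fully open) to 1 (shut), set as the call begins (left out, the last holds). The fingers move at their own pace and stop on an object; "force" is the grip in N (left out, the last holds). Time passes only in rows, so rows that repeat a pose let the fingers close. It gives the time, the measured TCP pose, the force, the opening and the grip force at its end, in the units of the state.
- get_obs(): the state, without advancing time (a new reading comes with each control period).
- camera(name): name is "side" or "top"; returns the picture (384x512x3 uint8, red, green, blue); there is no depth.
- get_calibration(name): a dict with "fx", "fy", "cx", "cy" (pixels), "rvec" (rotation vector, rad) and "tvec" (3), from world to camera coordinates, as OpenCV has them. Camera axes: x right, y down, z forward; pixel columns grow to the right and rows downward; lengths in m; the calibration is good to about 2 mm. A picture is of the moment at which its call begins. get_calibration takes no time and is no camera call.
- job_done(): hands the job in; it is judged then, once.
The state is a dict: "time": time; "q": joint angles; "qd": joint speeds; "joint_efforts": joint torques, N m; "ee_pos": TCP position; "tcp_rot": TCP orientation; "wrist_force": force on the tool from outside, world axes, zero at the start; "torque": the same for the moment, N m; "opening": finger opening in m; "grasp_force": force on a finger pad.
Only numpy, scipy, OpenCV 4.12 (cv2) and the standard library are available. Lean on these libraries where they do the work, as an engineer would, in place of code of your own. Each camera call takes 0.05 s, during which the arm holds its last target. There are 200 camera calls.

TASK

Build the test-firing stack on the base shelf: stand the yellow-topped prop centred on the yellow disc and the blue-topped prop centred on the blue disc, and set the cone plaque upright midway between them, lengthwise along the line from disc to disc. Then lay the long bridge shelf level across both props, centred and lined up with the base shelf, and last stand the white cup upright on the middle of the bridge shelf. Leave the brown cup and the glaze jar standing where they are.

Things in the scene. Friction and masses are not known exactly. Their poses are not given: they have to be found in the camera images.
- base: Base shelf: a fixed buff slab lying flat on the table, 100 (x) by 240 (y) by 12 mm high. Origin: centre of its underside; its y axis runs along its length, through both discs. It stays where it is in an episode; its place and yaw differ between starts.
- yellow_disc: Yellow disc fixed on top of the base shelf, 60 mm across, 4 mm thick, 75 mm from the base shelf's centre along its length. Origin: centre of its underside (12 mm above the table). Which end it is at varies.
- blue_disc: Blue disc, the same as the yellow one, 75 mm from the base shelf's centre at the other end.
- yellow_prop: Loose upright kiln prop, an off-white solid cylinder 40 mm across and 60 mm high with a yellow band and yellow top, about 150 g. Origin: centre of its underside; z up along its axis.
- blue_prop: Loose upright kiln prop, the same as the other but with a blue band and blue top. Origin: centre of its underside; z up.
- cones: Loose cone plaque: a brown-pink block 24 (x) by 60 (y) by 18 mm high carrying a row (along y) of three small pointed cones (12 mm across at the foot, 25 mm tall, cream, pink and green), so 43 mm high in all, about 60 g. Origin: centre of the block's underside; z up. Either end may point either way.
- bridge: Loose bridge shelf: a buff slab 60 (x) by 200 (y) by 12 mm thick, lying flat on the table, about 280 g. Origin: centre of its underside; y along its length, z up.
- white_cup: Loose white straight-sided cup without a handle, 50 mm across, 60 mm high, wall 4 mm, open upwards, about 120 g. Origin: centre of its underside; z up.
- brown_cup: Bystander: loose tan-brown cup of the same shape as the white one (50 mm across, 60 mm high). Origin: centre of its underside. To be left alone.
- glaze_jar: Bystander: loose glaze jar with a green cap, 52 mm across, 70 mm high. Origin: centre of its underside. To be left alone.
Not all that is in view belongs to the job. What is shaped like the white_cup but pink is not meant. Leave any purple look-alike of the bridge alone.

How it is judged (in metres and radians):
On the way, in this order (a step that is already met when the one before it is completed fails the run):
1. both props stand on their own discs and the cone plaque midway between them, all let go (horizontal distance between yellow_prop and yellow_disc below 0.01 m and angle between each of yellow_prop, blue_prop, cones's own z axis and vertical below 0.08 rad and z of yellow_prop in the frame of base between 0.011 and 0.021 m and linear speed of each of yellow_prop, blue_prop, cones below 0.02 m/s and horizontal distance between blue_prop and blue_disc below 0.01 m and z of blue_prop in the frame of base between 0.011 and 0.021 m and horizontal distance between cones and base below 0.012 m and angle between the y axis of cones and the y axis of base, either way round below 0.26 rad and z of cones in the frame of base between 0.007 and 0.017 m and contact force between the fingers and yellow_prop below 0.1 N and contact force between the fingers and blue_prop below 0.1 N and contact force between the fingers and cones below 0.1 N), for 0.2 s.
2. the bridge shelf lies level across both props, centred over the base shelf, let go (horizontal distance between yellow_prop and yellow_disc below 0.01 m and angle between each of yellow_prop, blue_prop, cones's own z axis and vertical below 0.08 rad and z of yellow_prop in the frame of base between 0.011 and 0.021 m and linear speed of each of yellow_prop, blue_prop, cones, bridge below 0.02 m/s and horizontal distance between blue_prop and blue_disc below 0.01 m and z of blue_prop in the frame of base between 0.011 and 0.021 m and horizontal distance between cones and base below 0.012 m and angle between the y axis of cones and the y axis of base, either way round below 0.26 rad and z of cones in the frame of base between 0.007 and 0.017 m and horizontal distance between bridge and base below 0.015 m and angle between the y axis of bridge and the y axis of base, either way round below 0.15 rad and angle between bridge's own z axis and vertical below 0.05 rad and z of bridge in the frame of base between 0.07 and 0.082 m and contact force between the fingers and bridge below 0.1 N), for 0.2 s.
At the end, for the whole second after the job is handed in: Props upright on their own discs (within 10 mm); cone plaque upright on the base shelf (12 mm of its centre, 15 deg); bridge shelf level on both props (15 mm of the base shelf's centre, 8 deg); white cup upright on the bridge shelf (12 mm of its centre); all at rest (horizontal distance between yellow_prop and yellow_disc below 0.01 m and angle between each of yellow_prop, blue_prop, cones, white_cup's own z axis and vertical below 0.08 rad and z of yellow_prop in the frame of base between 0.011 and 0.021 m and linear speed of each of yellow_prop, blue_prop, cones, bridge, white_cup below 0.02 m/s and horizontal distance between blue_prop and blue_disc below 0.01 m and z of blue_prop in the frame of base between 0.011 and 0.021 m and horizontal distance between cones and base below 0.012 m and angle between the y axis of cones and the y axis of base, either way round below 0.26 rad and z of cones in the frame of base between 0.007 and 0.017 m and horizontal distance between bridge and base below 0.015 m and angle between the y axis of bridge and the y axis of base, either way round below 0.15 rad and angle between bridge's own z axis and vertical below 0.05 rad and z of bridge in the frame of base between 0.07 and 0.082 m and horizontal distance between white_cup and bridge below 0.012 m and z of white_cup in the frame of bridge between 0.007 and 0.017 m); the robot touches nothing.
It fails at once if the brown cup is pushed more than 25 mm or tipped over (distance of brown_cup from where it was at the start of the episode above 0.025 m or angle between brown_cup's own z axis and vertical above 0.3 rad).
It fails at once if the glaze jar is pushed more than 25 mm or tipped over (distance of glaze_jar from where it was at the start of the episode above 0.025 m or angle between glaze_jar's own z axis and vertical above 0.3 rad).
It also fails if it takes over 128 s, if anything falls off the work surface, if the arm or the gripper's body presses on something with over 40 N, if the wrist force passes 120 N, or if a joint passes its speed limit or range.

## Working session

There is one attempt and no reset: what is moved stays moved. The work goes in short steps, Python scripts to look and compute and a tool call to move; the robot and the scene stay as the last step left them, time stands still between calls to the robot, and variables do not carry over. Pictures are saved under pics/ and viewed, at most 14 in all, crops included, and the job is handed in when it is done.

Besides the shell and the picture viewer there is one more tool, called after "Emit:" by a JSON object that holds its "api" and its "payload". servo_tool: Moves the arm, as the interface text tells. Its arguments: {"type":"object","properties":{"moves":{"type":"array","items":{"type":"array","items":{"type":"number"}}},"claw":{"type":"number"},"force":{"type":"number"}},"required":["moves"]}

```bash
ls; mkdir -p pics; python3 - <<'E'
from workcell import *
import cv2
for n in("top","side"):
    cv2.imwrite(f"pics/{n}0.png",camera(n)[:,:,::-1])
    c=get_calibration(n);print(n,c)
print(get_obs())
E
```

```text
pics
top {'fx': 470.6510066633437, 'fy': 470.6510066633437, 'cx': 252.93554117322108, 'cy': 192.6024448735694, 'rvec': array([ 2.14111882, -2.16679327,  0.1114799 ]), 'tvec': array([0.02794658, 0.4248247 , 1.16300559])}
side {'fx': 396.55697781945094, 'fy': 396.55697781945094, 'cx': 258.1311689954499, 'cy': 194.1470448886138, 'rvec': array([ 0.45290602, -2.5769164 ,  1.39126477]), 'tvec': array([0.41584627, 0.12931269, 0.89199607])}
{'time': 0.1, 'q': array([-7.40257179e+01,  5.00755038e+00,  1.00399520e+01,  9.50996785e+01,
        5.05116725e-04,  8.99987067e+01]), 'qd': array([-0.01504253, -0.13445647,  0.18378004,  0.07463461,  0.03849726,
       -0.00550488]), 'joint_efforts': array([ 6.09710933e-04, -5.21562803e+01,  4.65652907e+01,  1.61680032e-02,
       -2.02528128e-05, -1.17851141e-05]), 'ee_pos': array([ 0.15131023, -0.5285677 ,  0.23066637]), 'tcp_rot': array([-1.79932723e+02, -5.06634998e-04,  1.59755749e+01]), 'wrist_force': array([-0.49587765, -0.03675993, -0.60524975]), 'torque': array([-0.01752101, -0.01337704,  0.0058721 ]), 'grasp_force': 0.0, 'opening': 0.08536373992409095}
```

View pics/top0.png

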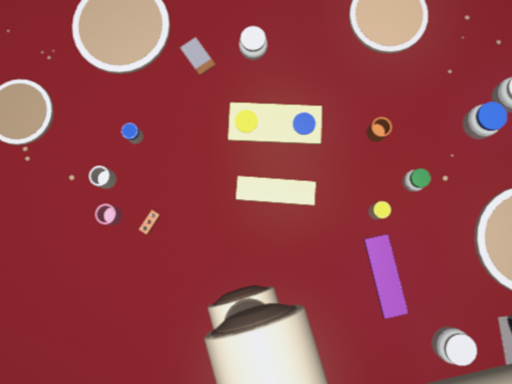

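View pics/side0.png

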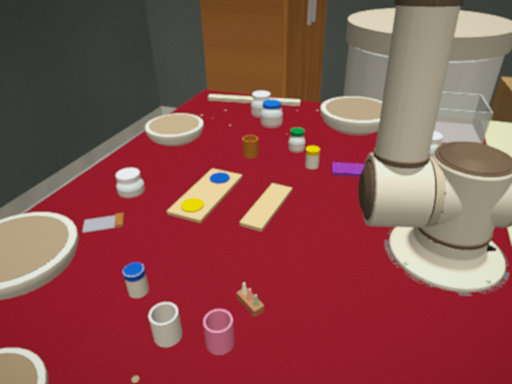

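Top view: base at (275,123) with the yellow disc (246,121) and blue disc (304,124). Bridge (276,190), blue prop (130,131), yellow prop (382,210), white cup (99,176), cones (149,222), brown cup (381,128), jar (419,178). The side view shows the same things: blue prop (134,271), yellow prop (313,151), cup (165,325), cones (250,298).

```bash
cat > h.py <<'E'
from workcell import *
import cv2, numpy as np
def P(n):
    c=get_calibration(n); R=cv2.Rodrigues(np.array(c["rvec"]))[0]; t=np.array(c["tvec"])
    K=np.array([[c["fx"],0,c["cx"]],[0,c["fy"],c["cy"]],[0,0,1]]); return K,R,t
def toplane(n,px,z):
    K,R,t=P(n); px=np.atleast_2d(px).astype(float)
    d=(R.T@np.linalg.inv(K)@np.c_[px,np.ones(len(px))].T).T; C=-R.T@t
    return C+d*((z-C[2])/d[:,2])[:,None]
def proj(n,X):
    K,R,t=P(n); return cv2.projectPoints(np.atleast_2d(X).astype(float),cv2.Rodrigues(R)[0],t,K,None)[0][:,0]
def tri(p1,p2):
    M=[P(n)[0]@np.c_[P(n)[1],P(n)[2]] for n in("top","side")]
    X=cv2.triangulatePoints(M[0],M[1],np.float64(p1).reshape(2,1),np.float64(p2).reshape(2,1)); return (X[:3]/X[3]).ravel()
def mask(im,kind):
    h=cv2.cvtColor(im,cv2.COLOR_RGB2HSV).astype(int); H,S,V=h[...,0],h[...,1],h[...,2]
    if kind=="yellow": m=(H>22)&(H<38)&(S>150)&(V>90)
    elif kind=="blue": m=(H>100)&(H<125)&(S>120)
    elif kind=="green": m=(H>45)&(H<85)&(S>80)
    else: m=im[...,1]>75   # anything not the red table
    return m.astype(np.uint8)
def blob(im,kind,seed,r=70):
    """contour and centroid of the blob nearest to seed"""
    n,l,s,c=cv2.connectedComponentsWithStats(mask(im,kind),connectivity=4)
    k=min((k for k in range(1,n) if s[k,4]>15),key=lambda k:np.hypot(*(c[k]-seed)))
    cn=max(cv2.findContours((l==k).astype(np.uint8),cv2.RETR_EXTERNAL,cv2.CHAIN_APPROX_NONE)[0],key=len)
    return c[k],cn[:,0],s[k,4]
E
python3 - <<'E'
from h import *
t=camera("top");s=camera("side")
np.set_printoptions(precision=4,suppress=True)
for nm,k,a,b,z in [("ydisc","yellow",(246,121),(192,205),.016),("bdisc","blue",(304,124),(219,178),.016),("yprop","yellow",(382,210),(313,150),.06),("bprop","blue",(130,131),(134,270),.06),
  ("wcup","any",(99,176),(165,325),.03),("bridge","any",(276,190),(267,206),.012),("cones","any",(149,222),(250,300),.018),("base","any",(275,123),(206,194),.012),("brown","any",(381,128),(250,147),.03),("jar","green",(419,178),(297,132),.07)]:
    c1,n1,a1=blob(t,k,a);c2,n2,a2=blob(s,k,b)
    print(nm,c1,a1,c2,a2,"plane",toplane("top",c1,z)[0],"side",toplane("side",c2,z)[0][:2],"tri",tri(c1,c2))
    if k=="any":
        r=toplane("top",cv2.boxPoints(cv2.minAreaRect(n1.astype(np.float32))),z)[:,:2]
        e=r-np.roll(r,1,0); L=np.hypot(*e.T); i=L.argmax(); print("   box",r.mean(0),L[:2],"yaw of long",np.degrees(np.arctan2(e[i,1],e[i,0])))
print(proj("top",[get_obs()["ee_pos"],[0,0,0],[.3,0,0],[.3,.3,0]]))
E
```

```text
ydisc [245.9489 120.6709] 313 [191.874  204.6179] 246 plane [0.6142 0.039  0.016 ] side [0.6115 0.042 ] tri [0.6143 0.0389 0.0135]
bdisc [303.7465 123.1465] 355 [219.1806 177.5486] 144 plane [ 0.6053 -0.1104  0.016 ] side [ 0.6027 -0.1067] tri [ 0.6056 -0.1108  0.0133]
yprop [382.0708 209.2566] 113 [312.3784 149.6757] 111 plane [ 0.3762 -0.291   0.06  ] side [ 0.3731 -0.2813] tri [ 0.3762 -0.2925  0.0542]
bprop [129.6398 130.8925] 186 [132.8077 268.544 ] 182 plane [0.5802 0.3288 0.06  ] side [0.5807 0.3306] tri [0.581  0.3294 0.0587]
wcup [101.37  176.638] 500 [164.8906 323.5413] 1271 plane [0.4703 0.4069 0.03  ] side [0.4689 0.4036] tri [0.4689 0.4055 0.0327]
   box [0.4699 0.4063] [0.0718 0.0542] yaw of long -117.09133605374583
bridge [275.5667 190.0559] 2040 [265.2848 206.5169] 1271 plane [ 0.4325 -0.0348  0.012 ] side [ 0.4304 -0.0185] tri [ 0.4349 -0.035  -0.0001]
   box [ 0.4326 -0.0344] [0.2055 0.0653] yaw of long -95.04793121444415
cones [148.7423 221.7038] 260 [250.0629 298.8462] 429 plane [0.3552 0.2874 0.018 ] side [0.3523 0.2902] tri [0.3546 0.2879 0.015 ]
   box [0.3554 0.2874] [0.0263 0.0618] yaw of long -33.33440045438613
base [274.8886 122.5389] 3726 [204.1549 194.7663] 2092 plane [ 0.6092 -0.036   0.012 ] side [ 0.6056 -0.0161] tri [ 0.6147 -0.0359 -0.0027]
   box [ 0.6095 -0.0355] [0.2447 0.1055] yaw of long -93.21892008221117
brown [380.3112 127.2324] 241 [250.0225 144.4144] 222 plane [ 0.588  -0.3033  0.03  ] side [ 0.5863 -0.311 ] tri [ 0.5853 -0.3026  0.0344]
   box [ 0.5899 -0.3051] [0.0496 0.0508] yaw of long -90.87648021408347
jar [420.0471 177.5507] 276 [296.9381 131.5464] 97 plane [ 0.4514 -0.3834  0.07  ] side [ 0.4467 -0.3713] tri [ 0.4516 -0.3859  0.0632]
[[527.7176 312.588 ]
 [264.2451 364.5227]
 [262.612  242.4546]
 [145.1658 243.7793]]
```

Discs triangulate 150 mm apart at about 14–16 mm high, and the prop tops at 54–59 mm, which agrees with the given sizes. Starting with the yellow prop.

Emit:
{"api": "servo_tool", "payload": {"moves": [[22.5,23.7,-10,1.232],[22.5,23.7,-10,1.232],[22.5,23.7,-10,1.232],[22.5,23.7,-10,1.232],[22.5,23.7,-10,1.232],[22.5,23.7,-10,1.232],[22.5,23.7,-10,1.232],[22.5,23.7,-10,1.232],[22.5,23.7,-10,1.232],[22.5,23.7,-10,1.232],[22.5,23.7,-10,1.232],[22.5,23.7,-10,1.232],[22.5,23.7,-10,1.232],[22.5,23.7,-10,1.232]], "claw": 0, "force": 30}}

```text
time: 1.37
ee_pos: [0.3761, -0.2923, 0.1314]
tcp_rot: [180.0, 0.0, 86.4]
wrist_force: [0.3, 0.6, 0.4]
opening: 0.0856
grasp_force: 0.0
```

Emit:
{"api": "servo_tool", "payload": {"moves": [[0,0,-3,0],[0,0,-6,0],[0,0,-9,0],[0,0,-10.5,0],[0,0,-11.1,0],[0,0,-11.1,0],[0,0,-11.1,0]]}}

```text
time: 1.95
ee_pos: [0.3765, -0.2923, 0.0212]
tcp_rot: [180.0, 0.0, 86.5]
wrist_force: [0.2, -1.2, 0.2]
opening: 0.0853
grasp_force: 0.0
```

Emit:
{"api": "servo_tool", "payload": {"moves": [[0,0,0,0],[0,0,0,0],[0,0,0,0],[0,0,0,0],[0,0,0,0],[0,0,0,0],[0,0,0,0],[0,0,0,0],[0,0,0,0],[0,0,0,0]], "claw": 1}}

```text
time: 2.78
ee_pos: [0.3767, -0.292, 0.0212]
tcp_rot: [179.9, 0.0, 86.6]
wrist_force: [-1.4, 0.6, 6.4]
opening: 0.0392
grasp_force: 30.0
```

Emit:
{"api": "servo_tool", "payload": {"moves": [[0,0,3,0],[0,0,6.5,0],[1.5,2.1,10,0],[3.5,4.9,11,0],[5.5,7.7,11,0],[7.5,10.5,11,0],[9.5,13.3,11,0],[11.5,16.1,11,0],[13.5,18.9,11,0],[15.5,21.7,11,0],[17.5,24.5,11,0],[19.5,27.3,11,0],[21.3,29.7,11,0],[22.7,31.6,11,0],[23.5,32.7,11,0],[23.75,33.1,11,0],[23.75,33.1,11,0],[23.75,33.1,11,0]]}}

```text
time: 4.28
ee_pos: [0.6133, 0.0385, 0.1301]
tcp_rot: [-180.0, 0.0, 86.5]
wrist_force: [-0.2, 0.7, -1.2]
opening: 0.0391
grasp_force: 30.8
```

```bash
python3 - <<'E'
from h import *
t=camera("top");o=get_obs();print(o["ee_pos"],o["tcp_rot"],o["opening"])
s=camera("side");cv2.imwrite("pics/a.png",np.hstack([t[40:220,120:400],s[80:260,120:400]])[:,:,::-1])
E
```

```text
[0.61329505 0.03816738 0.13036968] [-1.79980452e+02  1.84258925e-02  8.65080034e+01] 0.03913445028108899
```

View pics/a.png

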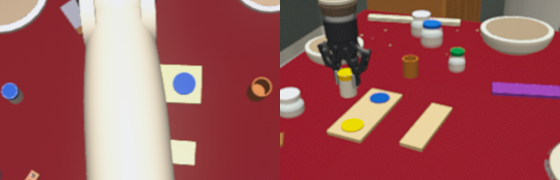

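The picture shows the yellow prop held upright at about (347,85) in the crop, over the disc. Lowering it.

Emit:
{"api": "servo_tool", "payload": {"moves": [[0.08,0.08,-3,0],[0.08,0.08,-6,0],[0.08,0.08,-8,0],[0.08,0.08,-8.8,0],[0.08,0.08,-9.1,0],[0.08,0.08,-9.3,0],[0.08,0.08,-9.3,0],[0.08,0.08,-9.3,0],[0.08,0.08,-9.3,0]]}}

```text
time: 5.13
ee_pos: [0.6154, 0.04, 0.0387]
tcp_rot: [179.9, -0.0, 86.6]
wrist_force: [0.1, -0.6, -0.7]
opening: 0.0394
grasp_force: 30.8
```

Emit:
{"api": "servo_tool", "payload": {"moves": [[-0.1,-0.1,-0.1,0],[-0.1,-0.1,-0.15,0],[-0.1,-0.1,-0.17,0],[-0.1,-0.1,-0.17,0],[-0.1,-0.1,-0.17,0]]}}

```text
time: 5.55
ee_pos: [0.6142, 0.0391, 0.0372]
tcp_rot: [179.9, -0.0, 86.6]
wrist_force: [-2.1, -0.1, 7.0]
opening: 0.0391
grasp_force: 31.5
```

Emit:
{"api": "servo_tool", "payload": {"moves": [[0,0,0,0],[0,0,0,0],[0,0,0,0],[0,0,0,0],[0,0,0,0],[0,0,0,0],[0,0,0,0]], "claw": 0}}

```text
time: 6.13
ee_pos: [0.6136, 0.039, 0.0355]
tcp_rot: [-180.0, 0.0, 86.6]
wrist_force: [-0.2, 0.4, 0.7]
opening: 0.0855
grasp_force: 0.0
```

Emit:
{"api": "servo_tool", "payload": {"moves": [[0,0,2,0],[0,0,5,0],[0,0,8,0],[0,0,10,0],[0,3,10,0],[0,7,10,0],[-0.5,11,10,0],[-1.1,15,10,0],[-1.7,19,10,0],[-2.3,23,10,0],[-3,27,10,0],[-3.3,29,10,0],[-3.3,29,10,0],[-3.3,29,10,0]]}}

```text
time: 7.3
ee_pos: [0.5801, 0.3303, 0.1351]
tcp_rot: [-180.0, 0.0, 86.7]
wrist_force: [-0.5, -0.6, 0.0]
opening: 0.0855
grasp_force: 0.0
```

Emit:
{"api": "servo_tool", "payload": {"moves": [[0.05,0,-3,0],[0.05,0,-6,0],[0.05,0,-9,0],[0.05,0,-10.8,0],[0.05,0,-11.4,0],[0.05,0,-11.4,0],[0.05,0,-11.4,0]]}}

```text
time: 7.88
ee_pos: [0.5818, 0.3285, 0.0228]
tcp_rot: [180.0, -0.0, 86.5]
wrist_force: [-1.0, -0.1, 1.1]
opening: 0.0852
grasp_force: 0.0
```

Emit:
{"api": "servo_tool", "payload": {"moves": [[0,0,0,0],[0,0,0,0],[0,0,0,0],[0,0,0,0],[0,0,0,0],[0,0,0,0],[0,0,0,0],[0,0,0,0],[0,0,0,0],[0,0,0,0]], "claw": 1}}

```text
time: 8.72
ee_pos: [0.5816, 0.3293, 0.0227]
tcp_rot: [179.9, -0.0, 86.6]
wrist_force: [0.5, -0.8, 6.2]
opening: 0.0394
grasp_force: 29.8
```

```bash
python3 - <<'E'
from h import *
t=camera("top");o=get_obs();print(o["ee_pos"])
s=camera("side")
c1,_,a=blob(t,"yellow",(246,118));c2,_,b=blob(s,"yellow",(190,180));print(c1,a,c2,b,toplane("top",c1,.076),tri(c1,c2),proj("top",[.6142,.039,.076]))
E
```

```text
[0.5816086  0.32926974 0.02266968]
[244.44761905 113.98095238] 105 [189.08928571 186.71428571] 168 [[0.61455278 0.04095828 0.076     ]] [0.61541103 0.0407678  0.06977752] [[245.24293185 114.10833875]]
```

Emit:
{"api": "servo_tool", "payload": {"moves": [[0,0,3,0],[0,0,6.5,0],[0,-1,10,0],[0,-4,13,0],[0.4,-7.5,14,0],[0.6,-11,14,0],[0.8,-14.5,14,0],[1,-18,14,0],[1.2,-21.5,14,0],[1.4,-25,14,0],[1.6,-28.5,14,0],[1.8,-32,14,0],[2,-35.5,14,0],[2.2,-39,14,0],[2.3,-42,14,0],[2.37,-43.5,14,0],[2.37,-44,13,0],[2.37,-44,11,0],[2.37,-44,10,0],[2.37,-44,10,0]]}}

```text
time: 10.48
ee_pos: [0.6034, -0.1098, 0.1181]
tcp_rot: [-179.7, -0.0, 86.6]
wrist_force: [-0.4, 1.1, -2.5]
opening: 0.0393
grasp_force: 30.9
```

Emit:
{"api": "servo_tool", "payload": {"moves": [[0,0,-3,0],[0,0,-6,0],[0,0,-7.5,0],[0,0,-8,0],[0,0,-8.2,0],[0,0,-8.2,0],[0,0,-8.2,0],[0,0,-8.2,0]]}}

```text
time: 11.15
ee_pos: [0.6058, -0.111, 0.0412]
tcp_rot: [179.9, 0.0, 86.6]
wrist_force: [0.2, 0.8, -0.8]
opening: 0.0394
grasp_force: 31.0
```

Emit:
{"api": "servo_tool", "payload": {"moves": [[-0.05,0.05,-0.12,0],[-0.05,0.05,-0.22,0],[-0.05,0.05,-0.28,0],[-0.05,0.05,-0.28,0],[-0.05,0.05,-0.28,0]]}}

```text
time: 11.57
ee_pos: [0.6049, -0.1105, 0.0387]
tcp_rot: [179.9, 0.0, 86.6]
wrist_force: [-2.3, 0.8, 8.5]
opening: 0.0391
grasp_force: 31.9
```

Emit:
{"api": "servo_tool", "payload": {"moves": [[0,0,0,0],[0,0,0,0],[0,0,0,0],[0,0,0,0],[0,0,0,0],[0,0,0,0],[0,0,0,0]], "claw": 0}}

```text
time: 12.15
ee_pos: [0.6043, -0.1104, 0.0367]
tcp_rot: [-180.0, -0.0, 86.6]
wrist_force: [0.6, -0.5, -0.1]
opening: 0.0856
grasp_force: 0.0
```

Emit:
{"api": "servo_tool", "payload": {"moves": [[0,0,3,0],[0,0,6,0],[0,0,9,0],[0,0,11,0],[-25,39.8,11,1.049],[-25,39.8,11,1.049],[-25,39.8,11,1.049],[-25,39.8,11,1.049],[-25,39.8,11,1.049],[-25,39.8,11,1.049],[-25,39.8,11,1.049],[-25,39.8,11,1.049],[-25,39.8,11,1.049],[-25,39.8,11,1.049],[-25,39.8,11,1.049],[-25,39.8,11,1.049],[-25,39.8,11,1.049],[-25,39.8,11,1.049],[-25,39.8,11,1.049]]}}

```text
time: 13.73
ee_pos: [0.3546, 0.2871, 0.1468]
tcp_rot: [-180.0, 0.0, 146.7]
wrist_force: [1.2, 0.2, 0.0]
opening: 0.0854
grasp_force: 0.0
```

```bash
python3 - <<'E'
from h import *
t=camera("top");s=camera("side");o=get_obs();print(o["ee_pos"],o["tcp_rot"])
for k,a,b in(("yellow",(246,118),(190,180)),("blue",(304,118),(217,160))):
    c1,_,n1=blob(t,k,a);c2,_,n2=blob(s,k,b);print(c1,n1,c2,n2,toplane("top",c1,.076),tri(c1,c2))
cv2.imwrite("pics/b.png",np.hstack([t[80:280,70:350],s[110:310,90:370]])[:,:,::-1])
E
```

```text
[0.35496375 0.28669394 0.14677164] [-1.79993672e+02  6.28617392e-03  1.46573784e+02]
[244.44761905 113.98095238] 105 [189.13173653 186.73652695] 167 [[0.61455278 0.04095828 0.076     ]] [0.61538055 0.04075124 0.06972374]
[304.57195572 121.13284133] 271 [216.88235294 160.70588235] 85 [[ 0.59423497 -0.10658859  0.076     ]] [ 0.59937512 -0.10576537  0.0711025 ]
```

View pics/b.png

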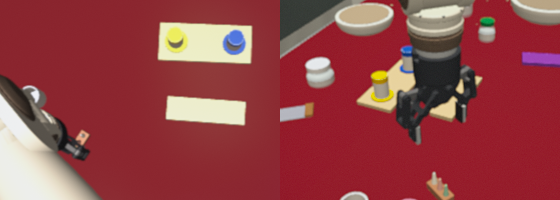

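Both props stand on their discs: yellow top at crop (176,37), blue at (235,39). The open gripper is above the cones at (82,137). Picking up the plaque.

Emit:
{"api": "servo_tool", "payload": {"moves": [[0.02,0.06,-3.5,0],[0.02,0.06,-7,0],[0.02,0.06,-10,0],[0.02,0.06,-12.5,0],[0.02,0.06,-13.6,0],[0.02,0.06,-14.1,0],[0.02,0.06,-14.1,0],[0.02,0.06,-14.1,0]]}}

```text
time: 14.5
ee_pos: [0.3554, 0.2884, 0.0071]
tcp_rot: [179.9, 0.0, 146.6]
wrist_force: [-0.0, -0.1, 0.8]
opening: 0.0851
grasp_force: 0.0
```

Emit:
{"api": "servo_tool", "payload": {"moves": [[0,0,0,0],[0,0,0,0],[0,0,0,0],[0,0,0,0],[0,0,0,0],[0,0,0,0],[0,0,0,0],[0,0,0,0],[0,0,0,0],[0,0,0,0]], "claw": 1}}

```text
time: 15.33
ee_pos: [0.3547, 0.2884, 0.0062]
tcp_rot: [180.0, 0.0, 146.7]
wrist_force: [-0.3, 0.1, 5.4]
opening: 0.023
grasp_force: 30.2
```

Emit:
{"api": "servo_tool", "payload": {"moves": [[0,0,3.5,0],[0,0,7,0],[0,0,11,0],[2,-2.5,14,-0.1],[4,-5,16,-0.2],[6,-7.6,16,-0.3],[8,-10.2,16,-0.4],[10,-12.7,16,-0.5],[12,-15.2,16,-0.6],[14,-17.8,16,-0.7],[16,-20.3,16,-0.8],[18,-22.9,16,-0.9],[20,-25.4,16,-1.0],[22,-27.9,16,-1.049],[24,-30.5,16,-1.049],[25.2,-32,16,-1.049],[25.5,-32.4,15,-1.049],[25.5,-32.4,13,-1.049],[25.5,-32.4,12,-1.049],[25.5,-32.4,12,-1.049]]}}

```text
time: 17.0
ee_pos: [0.6077, -0.0354, 0.1223]
tcp_rot: [-179.7, -0.0, 86.6]
wrist_force: [-0.6, -0.9, -0.9]
opening: 0.0231
grasp_force: 29.8
```

Emit:
{"api": "servo_tool", "payload": {"moves": [[0,0,-3,0],[0,0,-6,0],[0,0,-8.5,0],[0,0,-10,0],[0,0,-10.5,0],[0,0,-10.5,0],[0,0,-10.5,0],[0,0,-10.5,0]]}}

```text
time: 17.67
ee_pos: [0.6105, -0.0357, 0.0227]
tcp_rot: [179.9, 0.0, 86.6]
wrist_force: [-0.5, 0.1, -1.0]
opening: 0.0228
grasp_force: 29.8
```

Contact is due at TCP z ≈ 0.018.

Emit:
{"api": "servo_tool", "payload": {"moves": [[0,0,-0.2,0],[0,0,-0.35,0],[0,0,-0.48,0],[0,0,-0.48,0],[0,0,-0.48,0]]}}

```text
time: 18.08
ee_pos: [0.6103, -0.0359, 0.0183]
tcp_rot: [179.9, -0.0, 86.6]
wrist_force: [-4.1, 1.4, 13.8]
opening: 0.0229
grasp_force: 31.3
```

Emit:
{"api": "servo_tool", "payload": {"moves": [[0,0,0,0],[0,0,0,0],[0,0,0,0],[0,0,0,0],[0,0,0,0],[0,0,0,0],[0,0,0,0]], "claw": 0}}

```text
time: 18.67
ee_pos: [0.6095, -0.0359, 0.0158]
tcp_rot: [-180.0, 0.0, 86.6]
wrist_force: [0.2, -1.1, 0.4]
opening: 0.0858
grasp_force: 0.0
```

Emit:
{"api": "servo_tool", "payload": {"moves": [[0,0,3,0],[0,0,6,0],[0,0,9,0],[0,0,13,0],[-6,0,15,0],[-10,0,15,0],[-14,0,15,0],[-18,0,15,0],[-22,0,15,0],[-26,0,15,0],[-26,0,15,0],[-26,-4,15,0],[-26,-8,15,0],[-26,-12,15,0],[-26,-16,15,0],[-26,-20,15,0],[-26,-24,15,0],[-26,-28,15,0],[-26,-28,15,0]]}}

```text
time: 20.25
ee_pos: [0.349, -0.3211, 0.1649]
tcp_rot: [-180.0, 0.1, 86.3]
wrist_force: [1.1, 1.0, -0.3]
opening: 0.0853
grasp_force: 0.0
```

```bash
python3 - <<'E'
from h import *
t=camera("top");s=camera("side");o=get_obs();print(o["ee_pos"],o["tcp_rot"])
for k,a,b in(("yellow",(246,118),(190,180)),("blue",(304,118),(217,160))):
    c1,_,n1=blob(t,k,a);c2,_,n2=blob(s,k,b);print(c1,n1,c2,n2,toplane("top",c1,.076),tri(c1,c2))
print("expected prop top px",proj("top",[[.6142,.039,.076],[.6053,-.1104,.076]]),"cone base",proj("top",[.6098,-.0357,.03]))
c,n,_=blob(t,"any",(276,190)); r=cv2.minAreaRect(n.astype(np.float32)); print("bridge",toplane("top",c,.012),toplane("top",r[0],.012))
f=lambda im:cv2.resize(im[:,:,::-1],None,fx=3,fy=3,interpolation=cv2.INTER_CUBIC)
cv2.imwrite("pics/c.png",np.vstack([f(t[90:155,215:335]),f(s[130:230,160:280])]))
E
```

```text
[ 0.34898421 -0.31680166  0.1653963 ] [-1.79935329e+02 -5.74895719e-02  8.64044239e+01]
[244.44761905 113.98095238] 105 [189.08928571 186.71428571] 168 [[0.61455278 0.04095828 0.076     ]] [0.61541103 0.0407678  0.06977752]
[304.57195572 121.13284133] 271 [217.76 160.77] 100 [[ 0.59423497 -0.10658859  0.076     ]] [ 0.5983713  -0.1061062   0.07116901]
expected prop top px [[245.24293185 114.10833875]
 [306.016502   116.72128633]] cone base [[274.99938678 120.43095564]]
bridge [[ 0.43254754 -0.03477113  0.012     ]] [[ 0.43254551 -0.03465392  0.012     ]]
```

View pics/c.png

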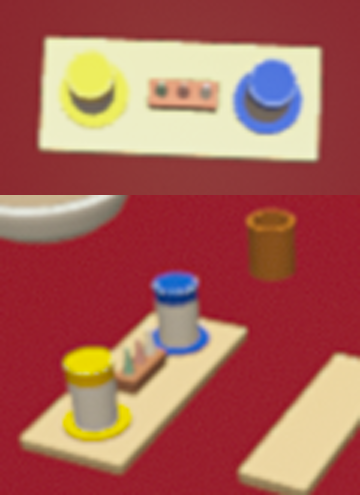

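Both props are upright and centred: the blue top is at full-frame (305.7,116.7) against (306.0,116.7) expected. The cone plaque is midway at (276,121), lengthwise. Next, the bridge.

Emit:
{"api": "servo_tool", "payload": {"moves": [[2,4,0,0],[3,8,-1,0],[4,12,-2,-0.027],[5,16,-3,-0.027],[6,20,-4,-0.027],[7,24,-5,-0.027],[8,27,-6,-0.027],[8.35,28.2,-6,-0.027],[8.35,28.2,-6,-0.027],[8.35,28.2,-6,-0.027],[8.35,28.2,-6,-0.027]]}}

```text
time: 21.27
ee_pos: [0.4328, -0.0337, 0.1064]
tcp_rot: [180.0, 0.0, 85.1]
wrist_force: [0.8, -0.7, 0.1]
opening: 0.0856
grasp_force: 0.0
```

Emit:
{"api": "servo_tool", "payload": {"moves": [[0,-0.05,-3,0],[0,-0.05,-6,0],[0,-0.05,-8.5,0],[0,-0.05,-10,0],[0,-0.05,-10.5,0],[0,-0.05,-10.7,0],[0,-0.05,-10.7,0],[0,-0.05,-10.7,0]]}}

```text
time: 21.93
ee_pos: [0.4338, -0.0348, 0.0003]
tcp_rot: [179.9, 0.0, 85.0]
wrist_force: [-0.3, 0.3, 0.8]
opening: 0.0858
grasp_force: 0.0
```

Emit:
{"api": "servo_tool", "payload": {"moves": [[0,0,0,0],[0,0,0,0],[0,0,0,0],[0,0,0,0],[0,0,0,0],[0,0,0,0]], "claw": 0.45, "force": 60}}

```text
time: 22.43
ee_pos: [0.4336, -0.0344, 0.0004]
tcp_rot: [179.9, 0.0, 85.0]
wrist_force: [-3.4, 0.1, 8.8]
opening: 0.0577
grasp_force: 64.0
```

Emit:
{"api": "servo_tool", "payload": {"moves": [[0,0,0,0],[0,0,0,0],[0,0,0.5,0],[0,0,1.5,0],[0,0,3,0],[0,0,5,0],[0,0,7,0],[0,0,9,0],[0,0,11,0],[0,0,13,0],[0,0,14,0],[0,0,14,0],[0,0,14,0]], "claw": 1}}

```text
time: 23.52
ee_pos: [0.4332, -0.0344, 0.1389]
tcp_rot: [180.0, -0.0, 85.0]
wrist_force: [-1.0, 0.3, -4.2]
opening: 0.0579
grasp_force: 65.6
```

```bash
python3 - <<'E'
from h import *
s=camera("side");t=camera("top")
f=lambda im:cv2.resize(im[:,:,::-1],None,fx=2,fy=2,interpolation=cv2.INTER_CUBIC)
cv2.imwrite("pics/d.png",np.hstack([f(s[80:260,150:350]),f(t[80:260,180:380])]))
E
```

```text
(no output)
```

View pics/d.png

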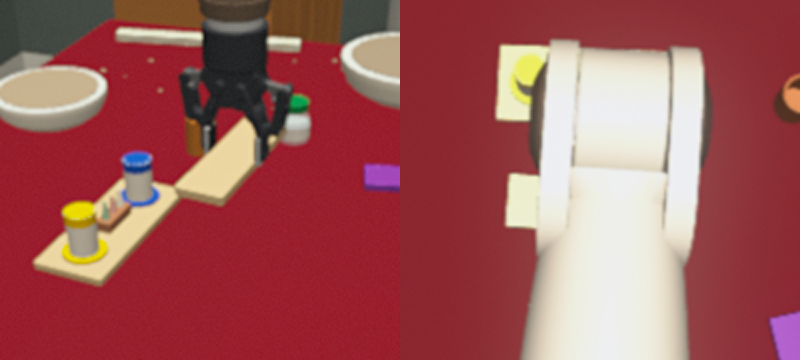

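The bridge is held level, clear of the table at about (230,160) in the left crop. Carrying it over the props.

Emit:
{"api": "servo_tool", "payload": {"moves": [[1,0,0,0],[2.5,0,0,0],[4.5,0,0,0.01],[6.5,0,0,0.02],[8.5,-0.1,0,0.028],[10.5,-0.1,0,0.028],[12.5,-0.1,0,0.028],[14.2,-0.1,0,0.028],[15.6,-0.1,0,0.028],[16.7,-0.1,0,0.028],[17.4,-0.1,0,0.028],[17.7,-0.1,0,0.028],[17.7,-0.1,-1,0.028],[17.7,-0.1,-2.5,0.028],[17.7,-0.1,-4,0.028],[17.7,-0.1,-5,0.028],[17.7,-0.1,-5.4,0.028],[17.7,-0.1,-5.4,0.028],[17.7,-0.1,-5.4,0.028]]}}

```text
time: 25.2
ee_pos: [0.61, -0.0354, 0.0853]
tcp_rot: [180.0, 0.0, 86.6]
wrist_force: [0.3, 1.4, -2.3]
opening: 0.0579
grasp_force: 65.5
```

Emit:
{"api": "servo_tool", "payload": {"moves": [[0,0,-0.3,0],[0,0,-0.5,0],[0,0,-0.65,0],[0,0,-0.75,0],[0,0,-0.8,0],[0,0,-0.8,0],[0,0,-0.8,0],[0,0,-0.8,0]]}}

```text
time: 25.87
ee_pos: [0.6101, -0.0354, 0.0771]
tcp_rot: [180.0, 0.0, 86.6]
wrist_force: [-0.8, 0.7, -3.2]
opening: 0.0581
grasp_force: 65.6
```

Emit:
{"api": "servo_tool", "payload": {"moves": [[0,0,-0.05,0],[0,0,-0.1,0],[0,0,-0.15,0],[0,0,-0.15,0],[0,0,-0.15,0]]}}

```text
time: 26.28
ee_pos: [0.6102, -0.0354, 0.0765]
tcp_rot: [179.9, 0.0, 86.6]
wrist_force: [-3.5, -0.5, 5.5]
opening: 0.0582
grasp_force: 66.5
```

Emit:
{"api": "servo_tool", "payload": {"moves": [[0,0,0,0],[0,0,0,0],[0,0,0,0],[0,0,0,0],[0,0,0,0],[0,0,0,0],[0,0,0,0]], "claw": 0, "force": 30}}

```text
time: 26.87
ee_pos: [0.6101, -0.0354, 0.0754]
tcp_rot: [-180.0, 0.0, 86.6]
wrist_force: [-0.7, -0.4, 0.6]
opening: 0.0854
grasp_force: 0.0
```

Emit:
{"api": "servo_tool", "payload": {"moves": [[0,0,2,0],[0,0,4,0],[0,0,7,0],[0,0,10,0],[0,0,11,0],[-4,0,11,0],[-8,0,11,0],[-12,0,11,0],[-16,0,11,0],[-20,0,11,0],[-24,0,11,0],[-24,4,11,0],[-24,8,11,0],[-24,12,11,0],[-24,16,11,0],[-24,20,11,0],[-24,24,11,0],[-24,24,11,0]]}}

```text
time: 28.37
ee_pos: [0.3694, 0.21, 0.1848]
tcp_rot: [-180.0, -0.1, 86.9]
wrist_force: [-0.3, -0.1, -1.1]
opening: 0.0854
grasp_force: 0.0
```

```bash
python3 - <<'E'
from h import *
t=camera("top");s=camera("side");o=get_obs();print(o["ee_pos"],o["tcp_rot"])
f=lambda im:cv2.resize(im[:,:,::-1],None,fx=3,fy=3,interpolation=cv2.INTER_CUBIC)
cv2.imwrite("pics/e.png",np.hstack([f(t[90:190,215:345]),f(s[130:230,160:280])]))
q=lambda dx,dy,z:proj("top",[.6098+dx*np.cos(np.radians(-3.4))-dy*np.sin(np.radians(-3.4)),-.0357+dx*np.sin(np.radians(-3.4))+dy*np.cos(np.radians(-3.4)),z])[0]
print("expected bridge corners in crop",[((q(a,b,.088)-[215,90]+.5)*3).round() for a,b in((.03,.1),(.03,-.1),(-.03,-.1),(-.03,.1))])
for nm,a,z in(("white",(99,176),.03),("pink",(106,214),.06)):
    c,n,A=blob(t,"any",a);print(nm,c,A,toplane("top",c,z))
E
```

```text
[0.36953166 0.20578966 0.18501736] [-1.79956901e+02  4.13419953e-02  8.68293193e+01]
expected bridge corners in crop [array([63., 33.]), array([308.,  43.]), array([306., 115.]), array([ 59., 104.])]
white [ 27. 158.] 21 [[0.52098194 0.59915198 0.03      ]]
pink [163.00048259 277.36211651] 29010 [[0.21844711 0.24105996 0.06      ]]
```

View pics/e.png

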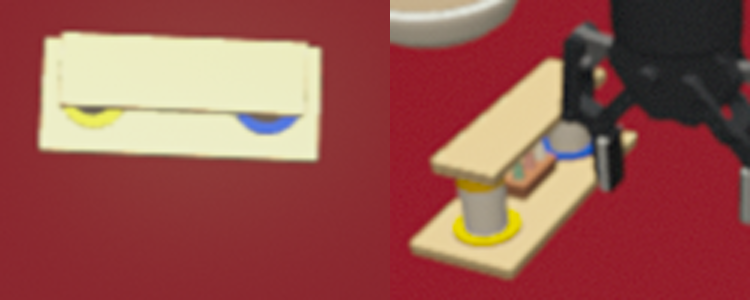

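The bridge lies across both props. Its corners are at (63,33), (307,43), (304,114) and (61,104) in the crop, within about 2 px of the expected ones. Now the cup, with the fingers closing across the line to the pink cup.

Emit:
{"api": "servo_tool", "payload": {"moves": [[10.05,20,0,-1.326],[10.05,20,0,-1.326],[10.05,20,0,-1.326],[10.05,20,0,-1.326],[10.05,20,0,-1.326],[10.05,20,0,-1.326],[10.05,20,0,-1.326],[10.05,20,0,-1.326],[10.05,20,0,-1.326],[10.05,20,0,-1.326],[10.05,20,0,-1.326],[10.05,20,0,-1.326],[10.05,20,-3,-1.326],[10.05,20,-5,-1.326],[10.05,20,-6,-1.326],[10.05,20,-6,-1.326],[10.05,20,-6,-1.326]]}}

```text
time: 29.88
ee_pos: [0.54, 0.2498, 0.1365]
tcp_rot: [-174.8, 0.7, 22.4]
wrist_force: [-0.2, -0.6, -0.2]
opening: 0.0853
grasp_force: 0.0
```

```bash
python3 - <<'E'
from h import *
t=camera("top");s=camera("side");o=get_obs();print(o["ee_pos"],o["tcp_rot"])
f=lambda im:cv2.resize(im[:,:,::-1],None,fx=2,fy=2,interpolation=cv2.INTER_CUBIC)
cv2.imwrite("pics/f.png",np.hstack([f(s[220:384,90:280]),f(t[130:294,50:220])]))
e=o["ee_pos"]; print("TCP axis at z .06, 0 in side crop",(proj("side",[[*e[:2],.06],[*e[:2],0]])-[90,220])*2)
I=cv2.imread("pics/top0.png")[:,:,::-1]; c,n,A=blob(I,"any",(106,214)); print("pink",c,A,toplane("top",c,.03))
E
```

```text
[0.54011343 0.24954177 0.13708939] [-174.79790374    0.67825335   22.38843179]
TCP axis at z .06, 0 in side crop [[164.96521192  54.60795766]
 [172.18160325  97.03451932]]
pink [105.88628763 213.74916388] 299 [[0.37578883 0.39294482 0.03      ]]
```

View pics/f.png

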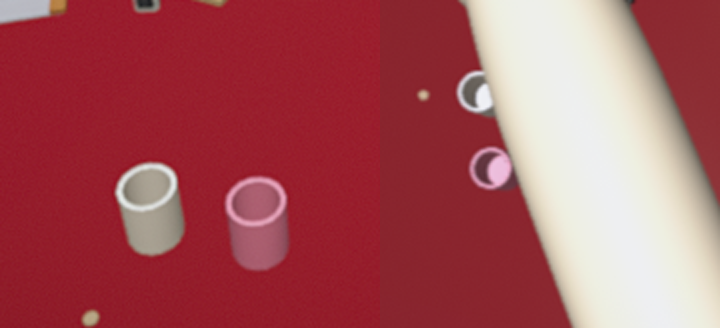

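The cups stand untouched at crop (150,210) and (258,222), but the arm stopped short and tilted. Checking the joints.

```bash
python3 - <<'E'
from h import *
o=get_obs();print(o["q"].round(1),o["qd"].round(1),o["ee_pos"],o["tcp_rot"],o["time"])
E
```

```text
[ 22.3  10.9   6.1  85.9   5.2 179.9] [2.3 0.3 2.  0.6 1.3 0.2] [0.54011343 0.24954177 0.13708939] [-174.79790374    0.67825335   22.38843179] 29.9833
```

Emit:
{"api": "servo_tool", "payload": {"moves": [[0,0,0,0],[0,0,0,0]]}}

```text
time: 30.15
ee_pos: [0.54, 0.2524, 0.1382]
tcp_rot: [-174.7, 0.6, 22.6]
wrist_force: [-0.5, -0.1, 0.9]
opening: 0.0854
grasp_force: 0.0
```

```bash
python3 - <<'E'
from h import *
o=get_obs();print(o["q"].round(1),o["qd"].round(1),o["ee_pos"],o["tcp_rot"],o["time"])
E
```

```text
[ 22.5  11.    6.3  85.9   5.3 179.9] [ 0.8  0.3  0.2 -0.1  0.  -0. ] [0.53997773 0.25241789 0.13817316] [-174.73783641    0.57504538   22.60607629] 30.15
```

Joint 6 is at its +180° limit, since yaw = q1 − q6 + 180. I'll use the half-turn-equivalent yaw of 190° and turn back first.

Emit:
{"api": "servo_tool", "payload": {"moves": [[0,0,0,0.5],[0,0,0,1],[0,0,0,1.3],[0,0,0,1.3],[0,0,0,1.3],[0,0,0,1.3],[0,0,0,1.3],[0,0,0,1.3],[0,0,0,1.3],[0,0,0,1.3],[0,0,0,1.3],[0,0,0,1.3],[0,0,0,1.3],[0,0,0,1.3],[0,0,0,1.3]]}}

```text
time: 31.4
ee_pos: [0.5397, 0.2525, 0.1375]
tcp_rot: [-174.8, 0.6, 97.0]
wrist_force: [-0.2, 0.2, -0.2]
opening: 0.085
grasp_force: 0.0
```

The commanded pose kept the 5° tilt. The fingers now point 5° inward, so I'll turn the tilt onto the radial plane and push gently past the reach limit. The arm's best effort should lean the fingers outward and cancel it.

Emit:
{"api": "servo_tool", "payload": {"moves": [[0,0,0,0.12],[0,0,0,0.24],[0,0,0,0.314],[3,1.4,0,0.314],[6,2.8,0,0.314],[9,4.2,0,0.314],[11,5.2,0,0.314],[13,6.1,0,0.314],[15,7,0,0.314],[15,7,0,0.314],[15,7,0,0.314]]}}

```text
time: 32.32
ee_pos: [0.6902, 0.3225, 0.1347]
tcp_rot: [-174.6, 0.6, 115.0]
wrist_force: [0.1, -0.7, -0.4]
opening: 0.0856
grasp_force: 0.0
```

```bash
python3 - <<'E'
from h import *
o=get_obs();print(o["q"].round(1),o["ee_pos"],o["tcp_rot"],o["time"])
E
```

```text
[ 25.3  44.   51.1 102.5  -0.6  90.3] [0.69017711 0.32246864 0.13473381] [-174.59834862    0.64116396  115.0306391 ] 32.3167
```

Emit:
{"api": "servo_tool", "payload": {"moves": [[2,0.9,0,0],[4,1.9,0,0],[6,2.8,0,0],[7.5,3.5,0,0],[7.5,3.5,0,0],[7.5,3.5,0,0],[7.5,3.5,0,0]]}}

```text
time: 32.9
ee_pos: [0.7412, 0.3461, 0.1281]
tcp_rot: [-176.6, 0.6, 115.1]
wrist_force: [0.1, 0.2, -0.0]
opening: 0.0853
grasp_force: 0.0
```

```bash
python3 - <<'E'
from h import *
o=get_obs();print(o["q"].round(1),o["ee_pos"],o["tcp_rot"],o["time"])
E
```

```text
[ 25.3  56.3  70.7 107.7  -0.6  90.2] [0.74115964 0.34614046 0.12807676] [-176.63370366    0.64158073  115.06661806] 32.9
```

Emit:
{"api": "servo_tool", "payload": {"moves": [[1.5,0.7,0,0],[3,1.4,0,0],[4.5,2.1,0,0],[4.5,2.1,0,0],[4.5,2.1,0,0],[4.5,2.1,0,0],[4.5,2.1,0,0]]}}

```text
time: 33.48
ee_pos: [0.7596, 0.3546, 0.1116]
tcp_rot: [-178.4, 0.6, 115.1]
wrist_force: [-0.5, 0.3, 0.0]
opening: 0.0853
grasp_force: 0.0
```

Emit:
{"api": "servo_tool", "payload": {"moves": [[1.5,0.7,1,0],[3,1.4,1.5,0],[4.5,2.1,1.5,0],[4.5,2.1,1.5,0],[4.5,2.1,1.5,0],[4.5,2.1,1.5,0],[4.5,2.1,1.5,0]]}}

```text
time: 34.07
ee_pos: [0.7747, 0.3615, 0.1113]
tcp_rot: [179.4, 0.6, 115.1]
wrist_force: [1.0, -0.9, -0.6]
opening: 0.0856
grasp_force: 0.0
```

Tilt is down to 0.9° at most. Moving to the cup with yaw 190°.

Emit:
{"api": "servo_tool", "payload": {"moves": [[-3,0,3,0],[-6,0.5,5,0.1],[-10,1,5,0.2],[-14,2,5,0.32],[-18,3,5,0.44],[-22,3.5,5,0.56],[-26,4,5,0.68],[-29,4.4,5,0.8],[-30.5,4.4,5,0.92],[-30.5,4.4,5,1.04],[-30.5,4.4,5,1.16],[-30.5,4.4,5,1.28],[-30.5,4.4,5,1.318],[-30.5,4.4,5,1.318],[-30.5,4.4,5,1.318],[-30.5,4.4,5,1.318]]}}

```text
time: 35.4
ee_pos: [0.4698, 0.4054, 0.1614]
tcp_rot: [179.4, 0.6, -169.5]
wrist_force: [-0.1, 0.0, 0.2]
opening: 0.0857
grasp_force: 0.0
```

```bash
python3 - <<'E'
from h import *
s=camera("side");o=get_obs();e=o["ee_pos"];print(o["q"].round(1),e,o["tcp_rot"],o["time"])
f=lambda im:cv2.resize(im[:,:,::-1],None,fx=2,fy=2,interpolation=cv2.INTER_CUBIC)
cv2.imwrite("pics/g.png",f(s[170:384,90:330]))
print("TCP axis, z .06 / 0, in crop",(proj("side",[[*e[:2],.06],[*e[:2],0]])-[90,170])*2)
E
```

```text
[40.7 13.  11.4 87.5  0.2 30.2] [0.46983841 0.40545907 0.16141885] [ 179.41257896    0.6422227  -169.4897447 ] 35.45
TCP axis, z .06 / 0, in crop [[142.76645947 285.42723753]
 [152.44779558 330.3358211 ]]
```

View pics/g.png

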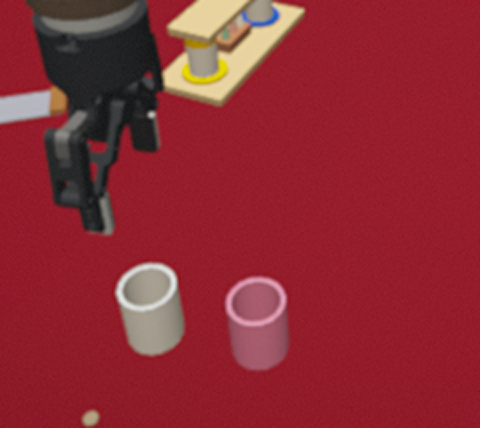

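The white cup's rim is at crop (148,286) against a predicted TCP axis of (143,285). That is about 4 mm, within the known side/top bias. Descending.

Emit:
{"api": "servo_tool", "payload": {"moves": [[0,0,-3,0],[0,0,-6,0],[0,0,-9,0],[0,0,-11.5,0],[0,0,-13.2,0],[0,0,-14,0],[0,0,-14,0],[0,0,-14,0]]}}

```text
time: 36.12
ee_pos: [0.47, 0.4056, 0.022]
tcp_rot: [179.4, 0.7, -169.4]
wrist_force: [0.6, 0.8, 0.2]
opening: 0.0853
grasp_force: 0.0
```

Emit:
{"api": "servo_tool", "payload": {"moves": [[0,0,0,0],[0,0,0,0],[0,0,0,0],[0,0,0,0],[0,0,0,0],[0,0,0,0],[0,0,0,0],[0,0,0,0],[0,0,0,0]], "claw": 1}}

```text
time: 36.87
ee_pos: [0.4704, 0.4059, 0.0229]
tcp_rot: [179.4, 0.8, -169.4]
wrist_force: [0.0, -1.2, 6.6]
opening: 0.0494
grasp_force: 31.2
```

Emit:
{"api": "servo_tool", "payload": {"moves": [[0,0,3,0],[0,0,6.5,0],[0,0,10,0],[0,0,13,0],[0.8,-2.5,15,0],[1.8,-5.7,16,0],[2.9,-9.2,16,0],[4,-12.7,16,0],[5.1,-16.2,16,0],[6.2,-19.7,16,0],[7.3,-23.2,16,0],[8.4,-26.7,16,0],[9.5,-30.2,16,0],[10.6,-33.7,16,0],[11.7,-37,16,0],[12.6,-40,16,0],[13.4,-42.3,16,0],[13.9,-43.7,16,0],[13.96,-44.1,16,0],[13.96,-44.1,16,0]]}}

```text
time: 38.53
ee_pos: [0.6094, -0.0361, 0.1813]
tcp_rot: [179.4, 0.6, -169.5]
wrist_force: [-0.0, 0.4, -1.0]
opening: 0.0496
grasp_force: 31.8
```

Emit:
{"api": "servo_tool", "payload": {"moves": [[0,0,-2,0],[0,0,-4,0],[0,0,-5.5,0],[0,0,-6.3,0],[0,0,-6.3,0],[0,0,-6.3,0],[0,0,-6.3,0]]}}

```text
time: 39.12
ee_pos: [0.6099, -0.035, 0.1197]
tcp_rot: [179.4, 0.7, -169.4]
wrist_force: [0.3, 0.2, 0.1]
opening: 0.0494
grasp_force: 31.8
```

```bash
python3 - <<'E'
from h import *
s=camera("side");o=get_obs();e=o["ee_pos"];print(o["q"].round(1),e,o["tcp_rot"],o["time"])
f=lambda im:cv2.resize(im[:,:,::-1],None,fx=3,fy=3,interpolation=cv2.INTER_CUBIC)
cv2.imwrite("pics/i.png",f(s[90:230,140:290]))
E
```

```text
[ -3.6  11.9   5.6  83.    0.7 -14.3] [ 0.60997815 -0.03515913  0.11986727] [ 179.44026482    0.75248909 -169.37683777] 39.1667
```

View pics/i.png

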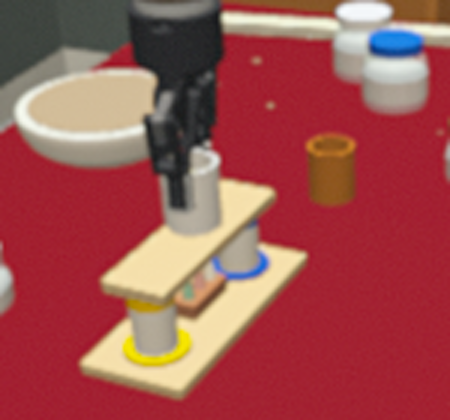

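The cup is upright just above the middle of the bridge, its foot at crop (195,228). Lowering the last 9 mm.

Emit:
{"api": "servo_tool", "payload": {"moves": [[0,0,-0.3,0],[0,0,-0.55,0],[0,0,-0.7,0],[0,0,-0.8,0],[0,0,-0.85,0],[0,0,-0.85,0],[0,0,-0.85,0]]}}

```text
time: 39.75
ee_pos: [0.6096, -0.0356, 0.1109]
tcp_rot: [179.4, 0.7, -169.4]
wrist_force: [-1.7, -0.2, 6.5]
opening: 0.0497
grasp_force: 32.4
```

Emit:
{"api": "servo_tool", "payload": {"moves": [[0,0,0,0],[0,0,0,0],[0,0,0,0],[0,0,0,0],[0,0,0,0],[0,0,0,0],[0,0,0,0]], "claw": 0}}

```text
time: 40.33
ee_pos: [0.6094, -0.0355, 0.1098]
tcp_rot: [179.4, 0.6, -169.4]
wrist_force: [-0.5, 0.1, 0.1]
opening: 0.0857
grasp_force: 0.0
```

Emit:
{"api": "servo_tool", "payload": {"moves": [[0,0,1.5,0],[0,0,4,0],[0,0,7,0],[0,0,10,0],[0,0,12,0],[-4,0,12,0],[-8,0,12,0],[-12,0,12,0],[-16,0,12,0],[-20,0,12,0],[-23,0,12,0],[-23,-4,12,0],[-23,-8,12,0],[-23,-12,12,0],[-23,-16,12,0],[-23,-19,12,0],[-23,-19,12,0],[-23,-19,12,0]]}}

```text
time: 41.83
ee_pos: [0.379, -0.2267, 0.2295]
tcp_rot: [179.4, 0.6, -169.6]
wrist_force: [-0.3, -0.1, -0.3]
opening: 0.0855
grasp_force: 0.0
```

```bash
python3 - <<'E'
from h import *
s=camera("side");t=camera("top")
f=lambda im:cv2.resize(im[:,:,::-1],None,fx=3,fy=3,interpolation=cv2.INTER_CUBIC)
cv2.imwrite("pics/j.png",np.hstack([f(s[120:240,150:270]),f(t[70:190,215:335])]))
print("cup rim centre expected",(proj("top",[.6098,-.0357,.148])-[215,70])*3,"foot in side",(proj("side",[.6098,-.0357,.088])-[150,120])*3)
E
```

```text
cup rim centre expected [[184.83429803 109.97550824]] foot in side [[160.88667849 140.13262113]]
```

View pics/j.png

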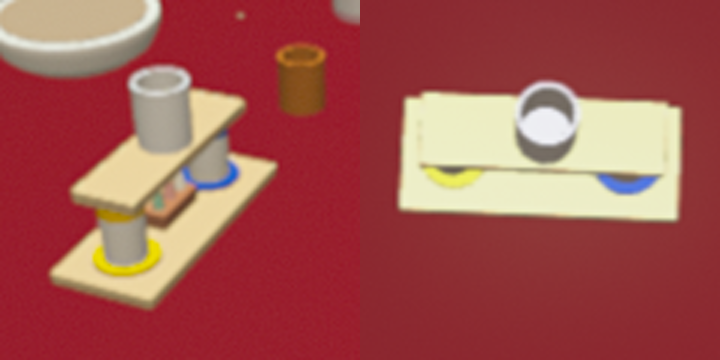

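The rim centre is at (187,114) against (185,110) expected, about 3 mm off. The whole stack stands level, so I'm handing in.

```bash
python3 -c "
from workcell import *
print(job_done())"
```

```text
the job is handed in; nothing more can be done
None
```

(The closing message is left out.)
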